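Gauge a sleeve and hold it against the sprung stop

TASK

One of the two plain aluminium sleeves slips over the gauge pin: take that one and prove it by sliding it fully down the pin, home on the gauge block. Then lift it off, carry it to the jig and, keeping it gripped, upright and about a centimetre clear of the jig's bed, press its side centrally against the sprung pad until the plunger is about halfway in (about 9 N); finish still holding it there steadily, with nothing but the sleeve touching the jig, so that I can slip a washer under it and fasten it. Never push the plunger to its end, and leave the other sleeve, the solder spool, the flux bottle and the screwdriver where they are.

Things in the scene. Friction and masses are not known exactly. Their poses are not given: they have to be found in the camera images.
- sleeve_wide: bare aluminium round sleeve (tube) standing upright, outer diameter 36 mm, height 45 mm, straight through bore of 16.5 mm (fits the 14 mm gauge pin), about 0.1 kg; origin: centre of its underside, z along the bore
- sleeve_narrow: the other sleeve: same aluminium, diameter 36 mm and height 45 mm, but a bore of only 11 mm, too small for the gauge pin; stands upright, leave alone; origin: centre of its underside. The two sleeves and the solder spool swap places
- gauge: fixed gauge: dark steel block 70 x 70 x 20 mm high with an upright bright steel pin at its centre, 14 mm in diameter, reaching 40 mm above the block with its top 8 mm tapered to 6 mm; origin: centre of the block's underside on the bench, z up along the pin
- gauge_seat (a point): point on the pin's axis at the top face of the gauge block (20 mm above the bench): the sleeve's underside comes here when it is home
- jig: fixed jig: aluminium bed 165 (x -70 to +95) x 80 x 12 mm thick, on it a grey spring housing at x 48 to 88 mm, 50 wide, top 57 mm above the bench, and before the housing a black sprung pad. Origin: on the bench, 10 mm before the pad's resting face; x points from the open end to the pad (the pushing direction, away from the robot, turned up to 0.4 rad), z up
- plunger (a joint): how far the pad is pushed in along the jig's +x, in m: 0 at rest, 0.024 at its end. The spring gives 3 N + 500 N/m x value: 9 N at 0.012 (halfway). A steel pointer on a strip above the pad rides over the housing's top; at halfway it stands midway between two dark ridges, which it reaches at 0.006 and 0.018
- pad_face (a point): centre of the pad's flat front face (facing the jig's -x), 37 mm above the bench; it moves with the plunger. The pad is 26 mm wide (jig y), 46 mm high (14 to 60 mm above the bench) and 8 mm thick; its strip tops out 63 mm above the bench. The sleeve's axis is 18 mm before the face when they touch
- spool: grey solder spool standing on its flange, diameter 52 mm, height 38 mm, bystander; origin: centre of its underside
- flux_bottle: white bottle, diameter 40 mm, height 75 mm, bystander; origin: centre of its underside
- screwdriver: screwdriver lying flat, bystander; origin: centre of its underside, x towards the tip
Mind the look-alikes: they are no part of the job. Of the things that look like the jig, the larger one is meant.

How it is judged:
By the outcome, as a careful person would: the job done as asked, in the order asked, and still so for the second after the job is handed in, while the arm keeps its last pose, push and grip.
It also fails if it takes over 48 s, if anything falls off the work surface, if the arm or the gripper's body presses on something with over 40 N, if the wrist force passes 120 N, or if a joint passes its speed limit or range.

ROBOT

A 6-joint arm with a two-finger parallel gripper is mounted at the origin on the work surface. World frame = base frame: x ahead of the robot, y to its left, z up, the work surface at z = 0. Lengths are in m, angles in degrees, forces in N, time in s.
With the tool pointing down it reaches from about 0.4 to 0.825 m from the base axis. Payload 7 kg.
Tool frame: the origin (TCP) lies midway between the tips of the shut fingers; the grasp point (between the pads) lies 19 mm behind it; z points along the fingers, y is the line along which they close (so a half turn about z gives the same grasp; the last joint's range is limited). The gripper opens to 88 mm and grips with 3 to 60 N. Pads are 19 mm wide; open, the fingers measure 130 mm over their backs; the gripper's body (78 mm by 193 mm) begins 47 mm behind the grasp point.
Start: joints at [90.476, 20.546, 0.682, 0, -70.136, -16.507], TCP at [0.186, 0.649, 0.227] pointing down, gripper open.
Joint ranges: [-176.03, 176.03], [-82.01, 121.73], [-58.28, 71.71], [-173.87, 95.51], [-174.79, -0.11], [-173.66, 173.66]. Speed limits (degrees/s): [136.94, 136.94, 172.46, 180, 180, 180].

INTERFACE

Orientations are given as [roll, pitch, yaw] about the fixed x, y, z axes, in that order (R = Rz(yaw) Ry(pitch) Rx(roll)).
In Python, from plant import ctrl gives the robot as it stands. The module is installed in compiled form; this text tells all that it offers.
- The arm moves only by the tool send_rows, never from a script. Its argument "plan" is a list that holds one entry, the list of rows, each a list of 6 numbers: the shift along the tool's x, y, z in cm, then the turn, a rotation vector about the tool's x, y, z in degrees. A call has 1 to 8 rows; each row is the pose to reach, as a shift and turn from the pose commanded when the call began, along the tool's axes at that moment; what a row does not reach only later rows make up. A row lasts 1/12 s, in which the tool goes at most 41.7 mm and 7.16 degrees, less where a joint would pass 70% of its speed; a pose out of reach is approached as far as the arm can. A call with a gripper value outside its range is refused whole. "fingers" is the opening, from 0 (shut) to 1 (fully open), set as the call begins (left out, the last holds). The fingers move at their own pace and stop on an object; the grip force is fixed at half the most. Time passes only in rows, so rows that repeat a pose let the fingers close. It gives the time, the measured TCP pose, the force, the opening and the grip force at its end, in the units of the state.
- ctrl.get_obs(): the state, without advancing time (a new reading comes with each control period).
- ctrl.snapshot(name): name is "side" or "top" or "wrist"; returns a dict with "img" (420x560x3 uint8, red, green, blue), "K" (3x3 intrinsics, pixels), "pose" (4x4, takes a point from camera to world coordinates). Camera axes: x right, y down, z forward; pixel columns grow to the right and rows downward; lengths in m; the calibration is good to about 2 mm. A picture is of the moment at which its call begins. There is no depth.
- ctrl.close_job(): hands the job in; it is judged then, once.
The state is a dict: "clock": time; "joint_pos": joint angles; "qvel": joint speeds; "tau": joint torques, N m; "tool_pos": TCP position; "orientation": TCP orientation; "force": force on the tool from outside, world axes, zero at the start; "moment": the same for the moment, N m; "opening": finger opening in m; "gripper_force": force on a finger pad.
Only numpy, scipy, OpenCV 4.12 (cv2) and the standard library are available. Lean on these libraries where they do the work, as an engineer would, in place of code of your own. Each camera call takes 0.05 s, during which the arm holds its last target. There are 200 camera calls.

## Working session

There is one attempt and no reset: what is moved stays moved. The work goes in short steps, Python scripts to look and compute and a tool call to move; the robot and the scene stay as the last step left them, time stands still between calls to the robot, and variables do not carry over. Pictures are saved under pics/ and viewed, at most 10 in all, crops included, and the job is handed in when it is done.

Besides the shell and the picture viewer there is one more tool, called after "Emit:" as name(argument=value, ...) on one line, values as JSON. send_rows: Moves the arm, as the interface text tells. Its arguments: {"type":"object","properties":{"plan":{"type":"array","items":{"type":"array","items":{"type":"array","items":{"type":"number"}}}},"fingers":{"type":"number"}},"required":["plan"]}

```bash
mkdir -p pics; cat > h.py <<'E'
import numpy as np, cv2
from plant import ctrl
def snap(name, f):
    s=ctrl.snapshot(name); cv2.imwrite(f'pics/{f}.png', s['img'][:,:,::-1]); np.savez(f'pics/{f}.npz',**s); return s
def ray(s,uv,z):
    K,T=np.array(s['K']),np.array(s['pose']); uv=np.atleast_2d(np.array(uv,float))
    d=np.c_[uv,np.ones(len(uv))]@np.linalg.inv(K).T@T[:3,:3].T
    o=T[:3,3]; return o+d*((z-o[2])/d[:,2])[:,None]
def proj(s,P):
    K,T=np.array(s['K']),np.array(s['pose']); P=np.atleast_2d(P)
    c=(P-T[:3,3])@T[:3,:3]; u=c@K.T; return u[:,:2]/u[:,2:]
E
python3 - <<'E'
from h import *
a=snap('top','top1'); b=snap('side','side1')
print(ctrl.get_obs()); print(a['pose'],a['K'],b['pose'])
E
```

```text
{'clock': 0.1, 'joint_pos': array([ 9.04768291e+01,  2.05879042e+01,  6.38319204e-01, -1.63090948e-02,
       -7.01349932e+01, -1.65070135e+01]), 'qvel': array([ 0.0350161 , -0.14711923,  0.13835787,  0.00328437,  0.02892461,
        0.06774133]), 'tau': array([-1.32663590e-03, -5.84159410e+01,  2.93752974e+01,  7.01541871e+00,
        1.01934996e-02, -5.01192790e-05]), 'tool_pos': array([0.18630978, 0.64832617, 0.22570904]), 'orientation': array([ 1.79914551e+02, -9.33301577e-03, -1.60357307e+01]), 'force': array([0.27356585, 0.22535081, 0.18873953]), 'moment': array([-0.06015446, -0.05491008, -0.00979341]), 'gripper_force': 0.0, 'opening': 0.0878424612428605}
[[-0.00962337 -0.99789995  0.06405524  0.41423674]
 [-0.99990163  0.01025678  0.00956704 -0.00403924]
 [-0.01020395 -0.06395687 -0.99790049  0.96592485]
 [ 0.          0.          0.          1.        ]] [[381.55465132   0.         284.26709262]
 [  0.         381.55465132 206.45555764]
 [  0.           0.           1.        ]] [[ 0.99412138 -0.05886018  0.09087438  0.33088797]
 [-0.10781341 -0.61526327  0.78091445 -1.06125488]
 [ 0.00994691 -0.78612123 -0.61799229  0.91391387]
 [ 0.          0.          0.          1.        ]]
```

View pics/top1.png

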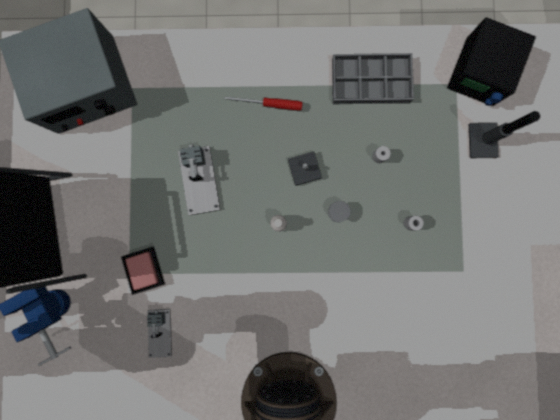

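View pics/side1.png

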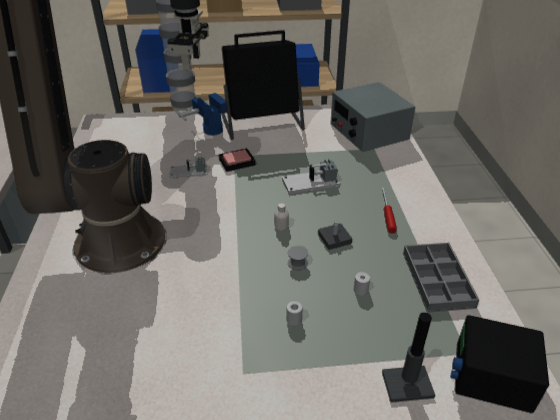

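Top view: sleeve candidates A at (383,154) and B at (415,223); spool at (339,211), flux bottle at (278,223), gauge at (305,168), and the large jig at (199,180) (its small look-alike is at (159,333)). B's bore looks larger. I'll check that in an enlarged crop and measure it.

```bash
python3 - <<'E'
from h import *
i=cv2.imread('pics/top1.png')
def c(x,y,w,h,k): return cv2.resize(i[y:y+h,x:x+w],None,fx=k,fy=k,interpolation=cv2.INTER_CUBIC)
A=c(363,134,40,40,7);B=c(395,203,40,40,7)
J=c(170,135,60,80,7); G=c(283,146,44,40,5)
out=np.zeros((560,800,3),np.uint8); out[:280,:280]=A; out[280:560,:280]=B; out[:560,280:700]=J
cv2.imwrite('pics/crop1.png',out)
s=dict(np.load('pics/top1.npz'))
g=s['img'].astype(float).mean(2)
for n,(u,v) in dict(A=(383,154),B=(415,223)).items():
    print(n,ray(s,(u,v),.045)); print(g[v-12:v+12,u-12:u+13].astype(int)[::1,::1])
E
```

```text
A [[ 0.59879796 -0.23672687  0.045     ]]
[[110 110 112 115 114 115 114 112 112 114 114 114 114 114 116 114 113 112
  113 112 113 114 114 114 113]
 [104 105 107 109 111 111 112 113 112 112 113 113 114 112 111 112 113 113
  114 111 116 113 113 114 113]
 [101 101  99 102 105 104 110 112 113 113 113 112 114 116 114 114 111 115
  112 112 112 113 113 115 113]
 [ 98 102 100 101 102 102 106 111 110 113 119 121 120 115 117 115 114 113
  114 114 112 112 113 114 112]
 [101 100 101 100 102 100 104 106 113 117 130 137 136 132 127 122 116 114
  111 112 114 112 116 115 115]
 [102 100 100 100  99 102 104 113 127 136 142 145 145 142 140 136 128 117
  112 111 110 113 112 110 114]
 [ 99  99 101 101 100 101 112 129 139 143 145 147 146 145 144 145 138 125
  116 109 108 108 105 109 107]
 [ 98 101 102 102 100 111 127 139 143 143 144 144 144 145 146 144 142 132
  114  96  90  91  88  91  91]
 [100 102  99 100  99 116 137 142 142 142 137 133 131 135 141 145 143 138
  125  98  83  80  80  82  81]
 [100 102  94  93 101 125 141 144 141 136 116  92  91 109 130 147 145 143
  133 104  85  81  81  84  83]
 [100  9
[... 3325 characters left out ...]
17 133 141 143 145 144 144 144 141 129
  110  90  87  83  81  82  83]
 [116 115 113 106  96  85  81  83  86 105 123 134 138 142 141 137 126 110
  100  94  94  91  92  93  95]
 [115 117 116 114 108 103  97  93  90  93 103 109 116 120 120 119 114 114
  109 110 110 108 109 111 109]
 [117 114 115 115 114 114 113 109 111 109 109 109 110 113 114 114 115 114
  113 116 116 116 114 114 115]
 [114 114 116 116 115 115 114 114 117 114 115 117 116 113 116 115 116 116
  115 112 114 114 115 112 113]
 [115 115 116 115 115 115 115 116 115 116 117 115 116 115 116 114 115 115
  114 115 115 115 116 115 116]
 [116 116 115 114 115 114 114 117 116 114 116 114 115 114 115 113 115 116
  116 113 115 115 114 117 114]]
```

View pics/crop1.png

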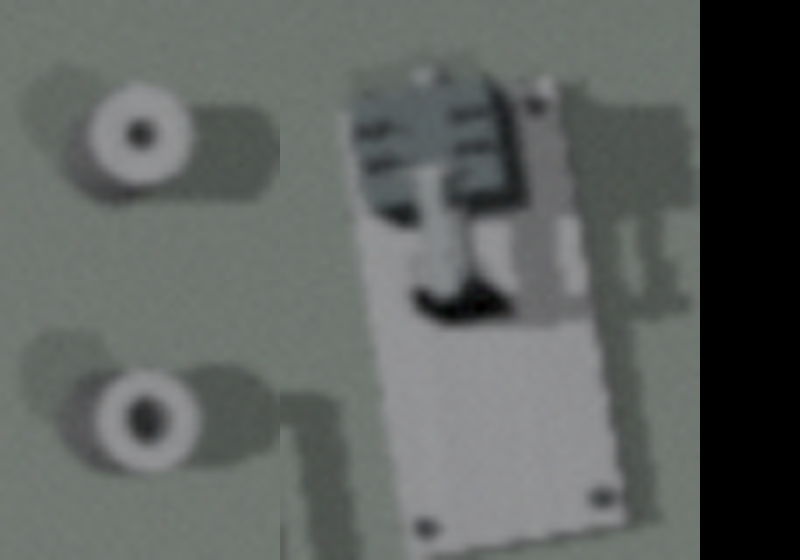

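Crop: A at (383,154) has a bore about 4 px wide and B at (415,223) about 6.5 px. At roughly 0.41 px/mm those are 11 mm and 16.5 mm, so B is the wide sleeve. In the right panel the large jig's pad and pointer face the robot, and its bed corners are near (188,215), (220,210), (210,147) and (179,150).

```bash
python3 - <<'E'
from h import *
from scipy.optimize import least_squares
s=dict(np.load('pics/top1.npz'))
c=ray(s,[(187.9,215),(219.7,209.6),(210,147),(179.3,150)],.012); print(c.round(4))
print('sides',[np.linalg.norm(c[i]-c[(i+1)%4]).round(4) for i in range(4)])
ax=(c[3]+c[2]-c[0]-c[1])/2; th=np.arctan2(ax[1],ax[0]); x=np.array([np.cos(th),np.sin(th),0])
ctr=c.mean(0); print('yaw',np.degrees(th),'center',ctr,'origin',ctr-x*.0125)
# sleeves: bright ring fit
g=cv2.GaussianBlur(s['img'].astype(np.float32).mean(2),(0,0),.5)
for n,p in dict(A=(.5988,-.2367),B=(.430,-.309)).items():
    t=np.linspace(0,2*np.pi,72,endpoint=False)
    def mean(q,r):
        P=np.c_[q[0]+r*np.cos(t),q[1]+r*np.sin(t),0*t+.045]; uv=proj(s,P).astype(np.float32)
        return cv2.remap(g,uv[None,:,0].copy(),uv[None,:,1].copy(),cv2.INTER_LINEAR).mean()
    best=max((mean((p[0]+dx,p[1]+dy),.0145)+mean((p[0]+dx,p[1]+dy),.012),p[0]+dx,p[1]+dy) for dx in np.arange(-.006,.0061,.0005) for dy in np.arange(-.006,.0061,.0005))
    print(n,best,[int(mean(best[1:],r)) for r in np.arange(0,.024,.001)])
# gauge block
i=s['img'].astype(int); m=(i.mean(2)<70).astype(np.uint8)[140:195,280:330]
n,l,st,ce=cv2.connectedComponentsWithStats(m); k=1+np.argmax(st[1:,4]); 
cn=max(cv2.findContours((l==k).astype(np.uint8),0,2)[0],key=len); r=cv2.minAreaRect(cn); print(r)
b=cv2.boxPoints(r)+[280,140]; P=ray(s,b,.02); print(b,P.round(4),P.mean(0),[np.linalg.norm(P[i]-P[i-1]).round(4) for i in range(4)])
print('pin px by eye (305,166):',ray(s,(305.5,166),.058))
E
```

```text
[[0.4565 0.247  0.012 ]
 [0.4692 0.1671 0.012 ]
 [0.6285 0.192  0.012 ]
 [0.6217 0.27   0.012 ]]
sides [np.float64(0.0809), np.float64(0.1612), np.float64(0.0783), np.float64(0.1668)]
yaw 8.378634898971582 center [0.54396888 0.21902949 0.012     ] origin [0.5316023  0.21720807 0.012     ]
A (np.float32(282.66696), np.float64(0.6023000000000001), np.float64(-0.2362)) [63, 63, 69, 79, 91, 104, 117, 128, 135, 140, 143, 144, 144, 143, 140, 136, 129, 121, 112, 105, 99, 95, 94, 93]
B (np.float32(278.05957), np.float64(0.431), np.float64(-0.3105)) [47, 47, 50, 54, 61, 71, 83, 96, 110, 122, 131, 137, 140, 141, 139, 135, 128, 120, 112, 105, 100, 97, 97, 97]
((24.71559715270996, 28.38532257080078), (28.16009521484375, 28.35165786743164), 73.3007583618164)
[[287.09174395 158.97247696]
 [314.24770737 150.82568741]
 [322.33945084 177.79816818]
 [295.18348694 185.94495773]] [[ 0.594  -0.0032  0.02  ]
 [ 0.6139 -0.0714  0.02  ]
 [ 0.5456 -0.0906  0.02  ]
 [ 0.5259 -0.0227  0.02  ]] [ 0.56984183 -0.04697583  0.02      ] [np.float64(0.0709), np.float64(0.0711), np.float64(0.0709), np.float64(0.0707)]
pin px by eye (305,166): [[ 0.56926005 -0.04721901  0.058     ]]
```

```bash
cat >> h.py <<'E'
from scipy.spatial.transform import Rotation as Ro
def go(p,yaw,tilt=True):
    """shift (cm) and turn (deg) in tool axes from measured pose to TCP p, pointing down with yaw"""
    o=ctrl.get_obs(); R=Ro.from_euler('xyz',o['orientation'],degrees=True)
    T=Ro.from_euler('xyz',[180,0,yaw],degrees=True)
    print('pos',o['tool_pos'].round(4),'rpy',o['orientation'].round(2),'F',o['force'].round(1),'t',round(o['clock'],2),'open',round(o['opening'],4))
    print('shift cm',(R.inv().apply(np.array(p)-o['tool_pos'])*100).round(2),'turn',(R.inv()*T).as_rotvec(degrees=True).round(2))
E
python3 -c "
from h import *
go((.5,.2,.227),8.4)"
```

```text
pos [0.1863 0.6483 0.2257] rpy [ 1.7991e+02 -1.0000e-02 -1.6040e+01] F [0.3 0.2 0.2] t 0.1 open 0.0878
shift cm [42.53 34.42 -0.07] turn [ 9.000e-02  1.000e-02 -2.444e+01]
```

Emit:
send_rows(plan=[[[4,3.3,0,0,0,-3],[8,6.6,0,0,0,-6],[12,9.9,0,0,0,-10],[16,13,0,0,0,-14],[20,16.2,0,0,0,-18],[24,19.5,0,0,0,-22],[28,22.7,0,0,0,-24.4],[32,26,0,0,0,-24.4]]], fingers=1)

```text
clock: 0.77
tool_pos: [0.3775, 0.3735, 0.2266]
orientation: [-180.0, 0.0, 8.6]
force: [0.7, 0.3, -0.3]
opening: 0.0874
gripper_force: 0.0
```

```bash
python3 -c "
from h import *
go((.44,-.2,.20),8.4)"
```

```text
pos [0.3775 0.3735 0.2266] rpy [-179.99    0.      8.57] F [ 0.7  0.3 -0.3] t 0.77 open 0.0874
shift cm [-2.37 57.64  2.65] turn [-0.01  0.    0.17]
```

Emit:
send_rows(plan=[[[1,4,0,0,0,0],[2,8,0,0,0,0],[2,12,0,0,0,0],[2,16,0,0,0,0],[2,20,0,0,0,0],[2,24,0,0,0,0],[1,28,1,0,0,0],[0,32,2,0,0,0]]])

```text
clock: 1.43
tool_pos: [0.4236, 0.0585, 0.2069]
orientation: [-180.0, -0.1, 8.4]
force: [0.1, 0.5, -0.4]
opening: 0.0876
gripper_force: 0.0
```

Emit:
send_rows(plan=[[[0,4,0,0,0,0],[0,8,0,0,0,0],[0,12,0,0,0,0],[0,16,0,0,0,0],[0,18,0,0,0,0],[0,18,0,0,0,0],[0,18,0,0,0,0]]])

```text
clock: 2.02
tool_pos: [0.4496, -0.119, 0.2064]
orientation: [-180.0, 0.1, 8.2]
force: [0.1, 0.3, 0.2]
opening: 0.0876
gripper_force: 0.0
```

```bash
python3 -c "
from h import *
go((.431,-.3105,.20),8.4)
s=snap('wrist','w1'); T=s['pose']
print(T.round(3)); print(proj(s,[[.431,-.3105,.045]]))"
```

```text
pos [ 0.4496 -0.119   0.2064] rpy [-1.7999e+02  6.0000e-02  8.1900e+00] F [0.1 0.3 0.2] t 2.02 open 0.0876
shift cm [-4.56 18.69  0.64] turn [-0.01  0.06 -0.21]
[[ 0.142 -0.956 -0.256  0.519]
 [-0.99  -0.137 -0.036 -0.109]
 [-0.     0.258 -0.966  0.364]
 [ 0.     0.     0.     1.   ]]
[[441.02982173 234.61821683]]
```

View pics/w1.png

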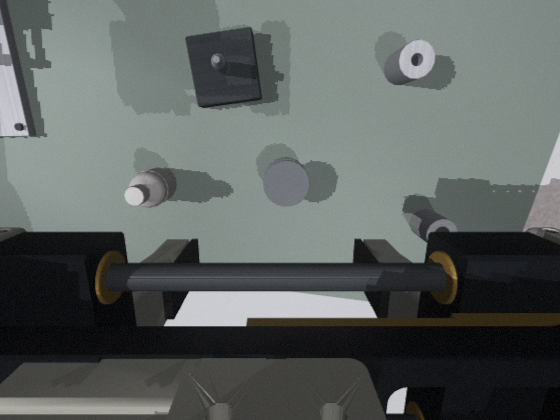

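Wrist view: gauge pin at (217,61), narrow sleeve at (417,60), spool at (286,182), bottle at (145,190). The wide sleeve, at (440,228), is partly behind the gripper, where its measured position predicts. I'll move above it.

Emit:
send_rows(plan=[[[-1,4,0.6,0,0,0],[-2,8,0.6,0,0,0],[-3,12,0.6,0,0,0],[-4,16,2,0,0,0],[-4.6,18.7,5,0,0,-0.2],[-4.6,18.7,8,0,0,-0.2],[-4.6,18.7,10.6,0,0,-0.2],[-4.6,18.7,10.6,0,0,-0.2]]])

```text
clock: 2.73
tool_pos: [0.4285, -0.3077, 0.096]
orientation: [-179.7, 0.4, 8.5]
force: [-1.0, -0.1, -0.7]
opening: 0.0878
gripper_force: 0.0
```

Emit:
send_rows(plan=[[[0,0,0,0,0,0],[0,0,0,0,0,0]]])

```text
clock: 2.9
tool_pos: [0.4331, -0.3091, 0.1025]
orientation: [179.9, -0.1, 8.7]
force: [0.1, -0.1, -0.0]
opening: 0.0877
gripper_force: 0.0
```

```bash
python3 -c "
from h import *
go((.431,-.3105,.005),8.4)
s=snap('wrist','w2')
print(proj(s,[[.431,-.3105,.045],[.431,-.3105,0],[.449,-.3105,.045]]))"
```

```text
pos [ 0.4331 -0.3091  0.1025] rpy [ 1.7994e+02 -7.0000e-02  8.6900e+00] F [ 0.1 -0.1 -0. ] t 2.9 open 0.0877
shift cm [-0.24  0.09  9.75] turn [ 0.06 -0.07  0.29]
[[276.56384967 227.68513283]
 [276.38238502 211.84971917]
 [280.24409701 204.87764707]]
```

View pics/w2.png

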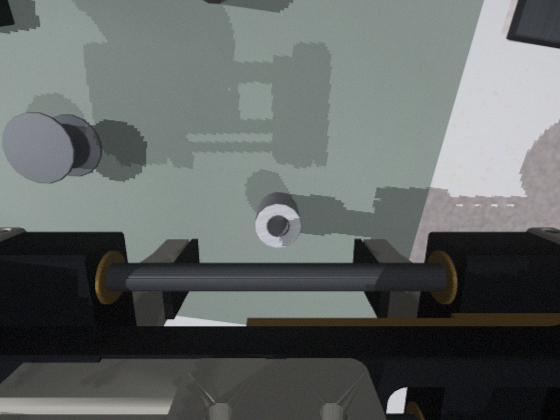

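The bore is at (278,226), against a prediction of (277,228), so they agree to about 1 mm. The hole is clearly the wide one. Descending to grip.

Emit:
send_rows(plan=[[[-0.2,0.1,2,0,0,0.3],[-0.2,0.1,4,0,0,0.3],[-0.2,0.1,6,0,0,0.3],[-0.2,0.1,8,0,0,0.3],[-0.2,0.1,9.2,0,0,0.3],[-0.2,0.1,9.7,0,0,0.3],[-0.2,0.1,9.7,0,0,0.3],[-0.2,0.1,9.7,0,0,0.3]]])

```text
clock: 3.62
tool_pos: [0.4311, -0.3109, 0.0053]
orientation: [179.9, -0.1, 8.3]
force: [0.3, 0.1, 0.1]
opening: 0.0875
gripper_force: 0.0
```

Emit:
send_rows(plan=[[[0,0,0,0,0,0],[0,0,0,0,0,0],[0,0,0,0,0,0],[0,0,0,0,0,0],[0,0,0,0,0,0],[0,0,0,0,0,0],[0,0,0,0,0,0],[0,0,0,0,0,0]]], fingers=0)

```text
clock: 4.28
tool_pos: [0.4298, -0.3109, 0.0039]
orientation: [-180.0, 0.0, 8.3]
force: [-0.1, 0.4, -0.2]
opening: 0.0402
gripper_force: 0.0
```

```bash
python3 -c "
from h import *
go((.431,-.3105,.1),8.4); print(ctrl.get_obs()['gripper_force'])"
```

```text
pos [ 0.4298 -0.3109  0.0039] rpy [-180.      0.      8.26] F [-0.1  0.4 -0.2] t 4.28 open 0.0402
shift cm [ 0.12 -0.02 -9.61] turn [-0.    0.   -0.14]
0.0
```

Emit:
send_rows(plan=[[[0,0,0,0,0,0],[0,0,0,0,0,0],[0,0,0,0,0,0],[0,0,0,0,0,0]]])

```text
clock: 4.62
tool_pos: [0.4299, -0.3109, 0.0039]
orientation: [180.0, 0.0, 8.3]
force: [0.5, -1.3, -1.1]
opening: 0.0345
gripper_force: 30.0
```

Emit:
send_rows(plan=[[[0,0,-0.5,0,0,0],[0,0,-1.5,0,0,0],[0,0,-3.5,0,0,0],[0,0,-6,0,0,0],[0,0,-8.5,0,0,0],[0,0,-11,0,0,0],[0,0,-11,0,0,0],[0,0,-11,0,0,0]]])

```text
clock: 5.28
tool_pos: [0.431, -0.3112, 0.1163]
orientation: [179.9, -0.2, 8.3]
force: [0.4, 0.4, -1.5]
opening: 0.0347
gripper_force: 30.0
```

```bash
python3 -c "
from h import *
go((.55,-.06,.115),8.4); print(ctrl.get_obs()['gripper_force'])
s=snap('wrist','w3'); o=ctrl.get_obs()['tool_pos']
print(proj(s,[[*o[:2],o[2]+.04]]))"
```

```text
pos [ 0.431  -0.3112  0.1163] rpy [179.9   -0.23   8.27] F [ 0.4  0.4 -1.5] t 5.28 open 0.0347
shift cm [ 15.39 -23.14   0.15] turn [ 0.1  -0.23 -0.13]
29.999605379998684
[[273.91751354 292.91896402]]
```

View pics/w3.png

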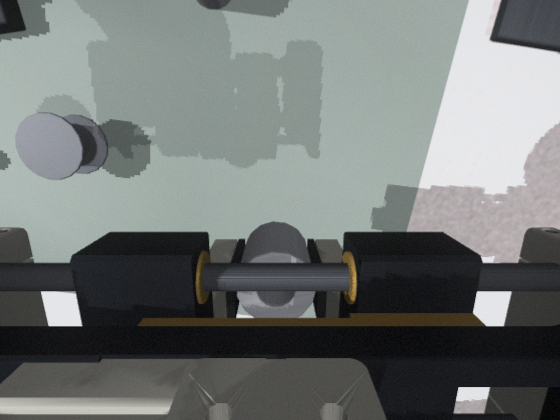

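The sleeve is held between the fingers, with its lower rim's front point at about (276,222). From that I'll work out its offset in the tool's x.

```bash
python3 - <<'E'
from h import *
s=dict(np.load('pics/w3.npz')); o=ctrl.get_obs(); R=Ro.from_euler('xyz',o['orientation'],degrees=True)
g=s['img'].astype(int).mean(2); print(g[215:232,276].astype(int), g[270,238:318].astype(int), g[240,236:318].astype(int))
t=np.linspace(0,2*np.pi,180)
for h in (.004,.006):
  for dx in (-.003,-.002,-.001,0,.001,.002,.003):
    P=np.c_[dx+.018*np.cos(t),.018*np.sin(t),0*t+h]
    uv=proj(s,R.apply(P)+o['tool_pos']); i=uv[:,1].argmin(); print(h,dx,uv[i].round(1),'cols',uv[:,0].min().round(1),uv[:,0].max().round(1))
# gauge re-check from w1 with pin top
s=dict(np.load('pics/w1.npz')); print(proj(s,[[.57,-.047,.06],[.57,-.047,.02],[.594,-.0032,.02],[.6139,-.0714,.02],[.5456,-.0906,.02],[.5259,-.0227,.02]]).round(1))
E
```

```text
[172 166 168 167 167 167 149  93  79  77  80  80  76  78  76  80  78] [67 66 64 68 62 63 70 67 68 66 71 64 65 69 68 68 72 70 64 68 69 68 67 69
 70 65 66 71 67 69 65 65 69 69 68 69 64 68 63 70 68 67 68 66 69 67 67 66
 67 68 68 71 67 65 66 65 72 67 70 67 67 70 65 69 68 71 68 64 68 71 68 69
 70 69 68 67 65 66 71 70] [ 83 129  72  27  29  31  27  26  30 142 165 101  59  65  65  65  68  67
  69  69  69  68  71  67  70  74  76  72  75  73  76  75  78  74  78  76
  77  79  75  79  79  79  74  78  75  77  77  78  78  81  80  78  74  79
  79  78  78  77  79  78  78  76  77  74  78  72  74  74  74 150 167  97
  31  27  28  24  26  36 126 103  84  87]
0.004 -0.003 [274.2 229.3] cols 243.7 304.7
0.004 -0.002 [274.2 227.7] cols 243.7 304.8
0.004 -0.001 [274.2 226. ] cols 243.6 304.8
0.004 0 [274.2 224.4] cols 243.6 304.9
0.004 0.001 [274.2 222.7] cols 243.5 304.9
0.004 0.002 [274.2 221. ] cols 243.5 305.0
0.004 0.003 [274.2 219.3] cols 243.5 305.0
0.006 -0.003 [274.2 228.2] cols 244.1 304.4
0.006 -0.002 [274.2 226.6] cols 244.0 304.5
0.006 -0.001 [274.2 225. ] cols 244.0 304.5
0.006 0 [274.2 223.3] cols 243.9 304.6
0.006 0.001 [274.2 221.7] cols 243.9 304.6
0.006 0.002 [274.2 220. ] cols 243.8 304.6
0.006 0.003 [274.2 218.3] cols 243.8 304.7
[[217.2  62.5]
 [224.3  70.5]
 [184.4  39. ]
 [252.3  28.1]
 [262.1 100.9]
 [198.2 110.4]]
```

Emit:
send_rows(plan=[[[1,-1.4,0,0,0,-0.1],[3,-4,0,0,0,-0.1],[5.4,-7.4,0,0,0,-0.1],[8,-11,0,0,0,-0.1],[10.6,-14.6,0,0,0,-0.1],[13.2,-18.2,0,0,0,-0.1],[15.4,-21.3,0,0,0,-0.1],[16.8,-23.2,0,0,0,-0.1]]])

```text
clock: 6.0
tool_pos: [0.5633, -0.0542, 0.1129]
orientation: [-180.0, 0.1, 8.4]
force: [1.3, 0.1, -1.7]
opening: 0.0352
gripper_force: 30.0
```

Emit:
send_rows(plan=[[[0.7,-0.9,0.5,0,0,0],[0.7,-0.9,1.5,0,0,0],[0.7,-0.9,2.5,0,0,0],[0.7,-0.9,2.5,0,0,0],[0.7,-0.9,2.5,0,0,0],[0.7,-0.9,2.5,0,0,0]]])

```text
clock: 6.5
tool_pos: [0.5678, -0.0484, 0.0887]
orientation: [180.0, 0.0, 8.3]
force: [0.4, 0.0, -0.5]
opening: 0.0345
gripper_force: 30.0
```

```bash
python3 - <<'E'
from h import *
go((.5693,-.0472,.085),8.4)
s=snap('wrist','w4'); b=snap('side','side2'); o=ctrl.get_obs(); print(o['tool_pos'])
R=Ro.from_euler('xyz',o['orientation'],degrees=True)
print('pin tip/base wrist',proj(s,[[.57,-.047,.06],[.57,-.047,.02]]).round(1),'side',proj(b,[[.57,-.047,.06],[.57,-.047,.02]]).round(1))
print('block',proj(s,[[.594,-.0032,.02],[.6139,-.0714,.02]]).round(1))
k=cv2.resize(b['img'][170:270,270:400,::-1],None,fx=6,fy=6,interpolation=cv2.INTER_CUBIC)
cv2.imwrite('pics/c2.png',np.vstack([k[:600],])[:600,:780])
E
```

```text
pos [ 0.5678 -0.0484  0.0887] rpy [1.7999e+02 5.0000e-02 8.2900e+00] F [ 0.4  0.  -0.5] t 6.5 open 0.0345
shift cm [ 0.17 -0.09  0.37] turn [ 0.01  0.05 -0.11]
[ 0.56836462 -0.04805158  0.08935256]
pin tip/base wrist [[273.6 234.7]
 [273.9 217.4]] side [[335.2 221.7]
 [334.2 233.2]]
block [[221.6 179.6]
 [314.2 166.7]]
```

View pics/c2.png

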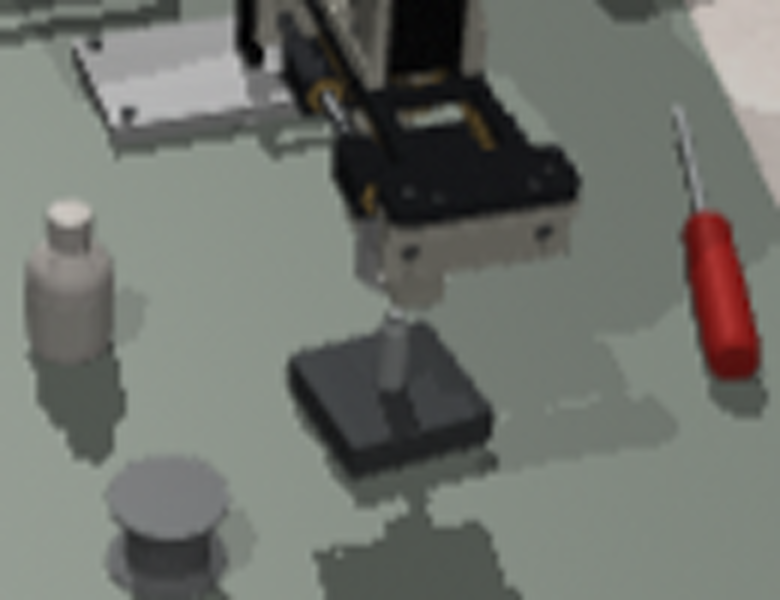

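View pics/w4.png

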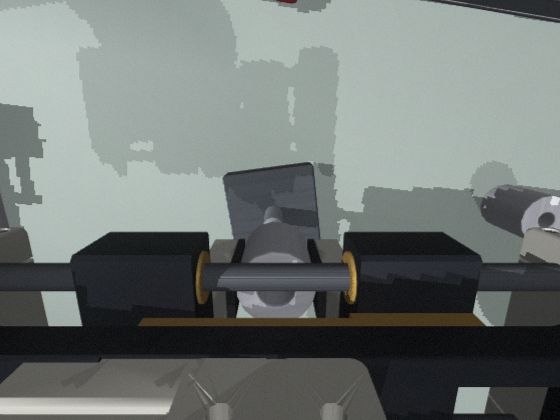

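Wrist view: sleeve over the gauge, pin base near (272,206), block's far corners near (225,173) and (314,163). The side crop shows the sleeve just above the pin. Before the insertion I'll check the edges numerically.

```bash
python3 - <<'E'
from h import *
s=dict(np.load('pics/w4.npz')); g=s['img'].astype(int).mean(2).astype(int)
c=np.array([.57,-.047]); c4=np.array([[.594,-.0032],[.6139,-.0714]])
print('z0 corners',proj(s,np.c_[c4,[0,0]]).round(1),'z.02',proj(s,np.c_[c4,[.02,.02]]).round(1))
for u in (240,272,300): print(u,g[155:235,u])
for v in (208,213,218): print(v,g[v,215:330])
t=np.linspace(0,2*np.pi,90)
def circ(s,x,y,r,z): return proj(s,np.c_[x+r*np.cos(t),y+r*np.sin(t),0*t+z])
b=circ(s,*c,.007,.02); print('pin base: top v',b[b[:,1].argmin()],'cols',b[:,0].min(),b[:,0].max())
p=circ(s,*c,.007,.052); print('z52 cols',p[:,0].min(),p[:,0].max(),p[:,1].min())
o=np.array([.5684,-.0481,.0893]); x=np.array([np.cos(.1447),np.sin(.1447)])
for dx in (0,.001,.002):
  q=circ(s,*(o[:2]+dx*x),.018,o[2]-.004); print('sleeve',dx,q[:,1].min(),q[:,0].min(),q[:,0].max())
# side view
b=dict(np.load('pics/side2.npz')); g=b['img'].astype(int).mean(2).astype(int)
print('side pin',[g[v,325:345] for v in (225,228,231)]); 
for z in (.03,.04,.052): print(proj(b,[[*c,z]]))
q=circ(b,*(o[:2]+.0012*x),.018,o[2]-.004); print('side sleeve cols',q[:,0].min(),q[:,0].max(),'vmax',q[:,1].max())
for v in (216,218,219,220): print(v,g[v,325:352])
E
```

```text
z0 corners [[225.8 175.7]
 [311.2 163.7]] z.02 [[221.6 179.6]
 [314.2 166.7]]
240 [153 153 152 153 157 156 150 153 154 152 156 151 152 153 155 124  65  45
  49  72  73  79  76  71  72  70  71  74  74  74  73  76  71  76  77  76
  74  75  76  74  74  73  73  80  87  83  87  88  82  80  85  85  84  82
  82  86  82  85  83  90  82  85  86  84  83  83  83  86  84  87  86  83
  84  81  88  83  82  85  82  83]
272 [153 154 152 153 154 154 155 156 154 154 155 103  51  39  52  66  73  74
  72  73  69  70  69  71  67  70  70  73  74  75  70  77  74  72  73  85
  84  85  83  84  77  73  70  74  65  66  70  71  73  68  75  89  89  92
  88  90  87  90  86  84  84  81 115 136 140 144 113  84  78  82  80  81
  79  79  78  82  78  82  80  82]
300 [153 150 155 154 153 155 154 136  63  44  46  69  71  74  72  72  74  70
  74  70  75  81  87  87  84  86  91  85  85  85  83  86  84  84  82  82
  83  79  84  86  84  85  82  81  84  83  84  80  88  87  82  84  85  83
  63  57  56  57  61  59  60  59  60  58  59  59  59  61  57  60  56  73
  82  79  83  85  83  82  82  80]
208 [177 181 182 179 179 177 180
[... 1979 characters left out ...]
 67, 69, 67, 65, 75, 83, 85, 84, 69, 59, 56, 57, 60,
       58, 57, 56])]
[[334.44393637 230.41187985]]
[[334.68581629 227.5506579 ]]
[[334.9790031  224.08252152]]
side sleeve cols 328.78764511230423 342.65431588738704 vmax 218.866276972693
216 [138 139 139 138 118  96  90  91 125 100  95  95  86  87  89  91  92  90
  90 125 120 118 118 118 117 117 116]
218 [139 139 139 139 138 138 128 119 106  88  83  87  89  89  89  90  91  90
  91 115 118 117 118 117 118 117 116]
219 [139 139 139 139 138 139 138 138 127 119  82  88  90  91  92  92  92  91
  96 116 118 118 118 117 117 117 117]
220 [139 139 139 138 138 138 139 139 138 138  98  90  90  93  93  91  91 102
 107 117 118 118 118 118 118 118 117]
```

Emit:
send_rows(plan=[[[0.2,-0.1,0.5,0,0,0],[0.3,-0.2,1.2,0,0,0],[0.3,-0.2,1.7,0,0,0],[0.3,-0.2,1.7,0,0,0],[0.3,-0.2,1.7,0,0,0],[0.3,-0.2,1.7,0,0,0],[0.3,-0.2,1.7,0,0,0]]])

```text
clock: 7.18
tool_pos: [0.5712, -0.0448, 0.0721]
orientation: [180.0, -0.0, 8.4]
force: [0.8, -0.4, -1.4]
opening: 0.0352
gripper_force: 30.0
```

```bash
cat > chk.py <<'E'
from h import *
import sys
s=snap('wrist',sys.argv[1]); o=ctrl.get_obs(); R=Ro.from_euler('xyz',o['orientation'],degrees=True)
print(o['tool_pos'].round(4),o['orientation'].round(2),o['force'].round(1),o['clock'])
g=s['img'].astype(int).mean(2).astype(int); c=np.array([.57,-.047]); t=np.linspace(0,2*np.pi,90)
def circ(x,y,r,z): return proj(s,np.c_[x+r*np.cos(t),y+r*np.sin(t),0*t+z])
b=circ(*c,.007,.02); print('pin base pred: top v',b[b[:,1].argmin()],'cols',b[:,0].min(),b[:,0].max())
q=proj(s,R.apply(np.c_[.018*np.cos(t),.018*np.sin(t),0*t+.004])+o['tool_pos']); print('sleeve pred top',q[q[:,1].argmin()],'cols',q[:,0].min(),q[:,0].max())
print('edge z0 pred',proj(s,[[.594,-.0032,0],[.6139,-.0714,0]]).round(1))
v0=int(q[:,1].min())
u0=int(b[:,0].mean())
print('col',u0,'from',v0-75,g[v0-75:v0+14,u0])
for v in (v0-14,v0-9,v0-5): print('row',v,'from 250',g[v,250:300])
for v in (v0+12,v0+18): print('row',v,'from 234',g[v,234:256],'from 296',g[v,296:320])
E
python3 chk.py w5
```

```text
[ 0.5712 -0.0447  0.0721] [ 1.80e+02 -2.00e-02  8.38e+00] [-0.8 -0.2 -0.4] 7.2333
pin base pred: top v [278.08750603 219.93073692] cols 268.54622769891455 287.5012051286596
sleeve pred top [275.07501227 223.65145523] cols 244.16299299047844 306.03512892031046
edge z0 pred [[226.7 183.9]
 [317.6 171.4]]
col 278 from 148 [157 156 154 157 155 156 156 155 156 152 154 153 155 152 154 152 153 155
 152 156 151 155 153 154 150 152  73  40  43  42  66  72  71  69  71  71
  68  71  70  68  69  71  70  73  75  71  74  73  74  73  70  74  71  70
  68  69  69  68  82  84  87  74  69  68  70  72  70  66  68  84  88  86
  78  81  79  82  78  78  82  82  79  81  79  77  77  78  83  82  83]
row 209 from 250 [70 73 71 70 70 73 68 69 73 73 70 68 73 69 76 72 71 72 74 74 71 74 70 69
 68 75 74 72 74 79 82 82 84 85 79 83 81 80 83 87 80 83 82 81 84 84 82 83
 81 84]
row 214 from 250 [69 71 72 72 70 65 67 69 70 71 68 68 68 68 66 67 67 73 69 70 71 75 72 70
 73 72 66 70 70 78 82 80 80 81 81 86 80 82 84 82 79 80 82 82 83 83 84 82
 82 84]
row 218 from 250 [ 83  81  82  84  83  82  78  77  79  74  68  66  71  68  71  70  69  68
  73  70  68  81  98 101 100  93  92  86  88  85  76  72  67  68  63  65
  63  64  61  66  63  82  88  83  83  83  85  89  84  82]
row 235 from 234 [86 82 87 83 86 86 85 87 88 86 84 84 90 87 87 75 67 66 73 65 70 72] from 296 [82 84 81 79 79 78 63 56 58 56 57 57 57 56 53 57 59 55 57 57 56 62 60 61]
row 241 from 234 [88 89 80 66 34 20 22 17 23 24 20 76 80 69 64 71 67 65 73 70 71 75] from 296 [81 84 78 78 78 78 75 79 77 76 81 43 21 16 20 22 18 22 38 65 82 86 87 85]
```

Emit:
send_rows(plan=[[[-0.05,0,0.3,0,0,0],[-0.05,0,0.6,0,0,0],[-0.05,0,1,0,0,0],[-0.05,0,1.4,0,0,0],[-0.05,0,1.8,0,0,0],[-0.05,0,1.8,0,0,0]]])

```text
clock: 7.73
tool_pos: [0.5699, -0.045, 0.0528]
orientation: [-180.0, 0.1, 8.4]
force: [-0.3, -0.4, -0.5]
opening: 0.0349
gripper_force: 30.0
```

```bash
python3 -c "
from h import *
go((.5712,-.0447,.024),8.4); print(ctrl.get_obs()['moment'].round(2))"
```

```text
pos [ 0.5699 -0.045   0.0528] rpy [-1.80e+02  1.00e-01  8.36e+00] F [-0.3 -0.4 -0.5] t 7.73 open 0.0349
shift cm [ 0.14 -0.01  2.88] turn [-0.    0.1  -0.04]
[-0.05 -0.06 -0.01]
```

Emit:
send_rows(plan=[[[0,0,0.5,0,0,0],[0,0,1,0,0,0],[0,0,1.5,0,0,0],[0,0,2,0,0,0],[0,0,2.4,0,0,0],[0,0,2.7,0,0,0],[0,0,2.8,0,0,0],[0,0,2.8,0,0,0]]])

```text
clock: 8.4
tool_pos: [0.5704, -0.0449, 0.0256]
orientation: [180.0, 0.0, 8.4]
force: [0.4, -0.7, -0.1]
opening: 0.0348
gripper_force: 30.0
```

Emit:
send_rows(plan=[[[0,0,0.1,0,0,0],[0,0,0.1,0,0,0],[0,0,0.1,0,0,0]]])

```text
clock: 8.65
tool_pos: [0.5707, -0.0448, 0.0251]
orientation: [-180.0, -0.0, 8.4]
force: [0.1, -0.4, -0.8]
opening: 0.0348
gripper_force: 30.0
```

Emit:
send_rows(plan=[[[0,0,0.08,0,0,0],[0,0,0.15,0,0,0],[0,0,0.15,0,0,0],[0,0,0.15,0,0,0]]])

```text
clock: 8.98
tool_pos: [0.5707, -0.0448, 0.0239]
orientation: [180.0, -0.0, 8.4]
force: [-1.0, -0.2, 4.6]
opening: 0.0347
gripper_force: 30.0
```

Emit:
send_rows(plan=[[[0,0,0.06,0,0,0],[0,0,0.06,0,0,0],[0,0,0.06,0,0,0],[0,0,0.06,0,0,0]]])

```text
clock: 9.32
tool_pos: [0.5708, -0.0448, 0.0238]
orientation: [180.0, -0.0, 8.4]
force: [-4.4, 1.0, 10.3]
opening: 0.0347
gripper_force: 30.0
```

Home on the block: the height matches the one expected (0.0239 m) and there is an upward reaction of 10 N. Lifting off and carrying the sleeve to the jig.

Emit:
send_rows(plan=[[[0,0,-0.5,0,0,0],[0,0,-1.5,0,0,0],[0,0,-3,0,0,0],[0,0,-5,0,0,0],[0,0,-7,0,0,0],[0,0,-8.5,0,0,0],[0,0,-9,0,0,0],[0,0,-9,0,0,0]]])

```text
clock: 9.98
tool_pos: [0.5715, -0.0447, 0.1146]
orientation: [-180.0, -0.2, 8.4]
force: [-0.0, -1.0, -0.6]
opening: 0.0348
gripper_force: 30.0
```

Emit:
send_rows(plan=[[[0,-1.5,0,0,0,0],[-0.5,-4.5,0,0,0,0],[-1,-8,0,0,0,0],[-1.5,-12,0,0,0,0],[-2,-16,0,0,0,0],[-2.5,-20,0,0,0,0],[-2.7,-23.5,0,0,0,0],[-2.7,-25.5,0,0,0,0]]])

```text
clock: 10.65
tool_pos: [0.5053, 0.2062, 0.1118]
orientation: [180.0, 0.1, 8.5]
force: [0.4, -0.9, -1.4]
opening: 0.0348
gripper_force: 30.0
```

Emit:
send_rows(plan=[[[0,-0.7,0,0,0,0],[0,-1,0,0,0,0],[0,-1,0,0,0,0],[0,-1,0,0,0,0],[0,-1,0,0,0,0]]])

```text
clock: 11.07
tool_pos: [0.5053, 0.2121, 0.1125]
orientation: [180.0, 0.0, 8.3]
force: [0.3, -0.7, -0.6]
opening: 0.0348
gripper_force: 30.0
```

```bash
python3 - <<'E'
from h import *
th=np.radians(8.4); x=np.array([np.cos(th),np.sin(th)]); y=np.array([-x[1],x[0]]); O=np.array([.5316,.2172])
go((*(O-.022*x),.1),8.4)
s=snap('wrist','w6'); W=lambda a,b,z: [*(O+a*x+b*y),z]
pts=dict(padL=W(.01,.013,.06),padR=W(.01,-.013,.06),hL=W(.048,.025,.057),hR=W(.048,-.025,.057),hbL=W(.088,.025,.057),hbR=W(.088,-.025,.057),bedL=W(.095,.04,.012),bedR=W(.095,-.04,.012))
for k,v in pts.items(): print(k,proj(s,v).round(1))
E
```

```text
pos [0.5053 0.2121 0.1125] rpy [1.7997e+02 4.0000e-02 8.2900e+00] F [ 0.3 -0.7 -0.6] t 11.07 open 0.0348
shift cm [ 0.48 -0.13  1.25] turn [ 0.03  0.04 -0.11]
padL [[255.  177.4]]
padR [[291.7 177.3]]
hL [[236.6 121.6]]
hR [[309.7 121.4]]
hbL [[234.4  57.5]]
hbR [[311.4  57.3]]
bedL [[222.6  60.9]]
bedR [[324.1  60.6]]
```

View pics/w6.png

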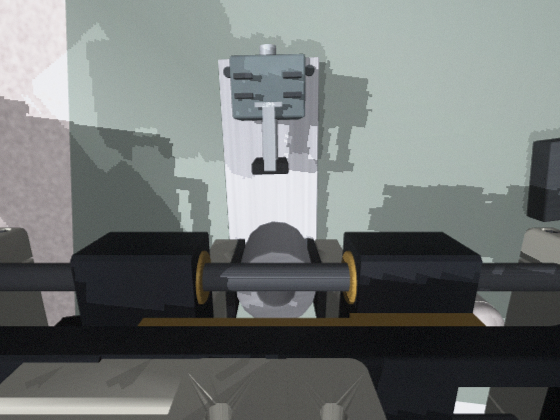

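Wrist view: pad front face at (252–289, 174), pointer tip at (267,104) with ridges at rows 95 and 75, housing columns 231–306. I'll fit the yaw and lateral offset numerically.

```bash
python3 - <<'E'
from h import *
from scipy.optimize import least_squares
s=dict(np.load('pics/w6.npz')); g=s['img'].astype(float).mean(2)
d=cv2.GaussianBlur(g,(0,0),1)
d=np.diff(d,axis=1)
def edge(rows,lo,hi,sg):
    out=[]
    for v in rows:
        k=np.argmax(sg*d[v,lo:hi]); out.append((lo+k+.5,v))
    return np.array(out)
eL=edge(range(80,225,12),210,235,1); eR=edge(range(80,225,12),308,330,-1)
hL=edge(range(64,112,6),224,240,-1); hR=edge(range(64,112,6),298,312,1)
pL=edge(range(166,172),240,260,-1); pR=edge(range(166,172),280,296,1)
for n,e in dict(eL=eL,eR=eR,hL=hL,hR=hR,pL=pL,pR=pR).items(): print(n,[tuple(map(float,q)) for q in e])
for n,e,z in (('eL',eL,.012),('eR',eR,.012),('hL',hL,.057),('hR',hR,.057)):
    P=ray(s,e,z)[:,:2]; c=P.mean(0); u,S,V=np.linalg.svd(P-c); r=np.abs((P-c)@V[1]); 
    k=r<.0012; c=P[k].mean(0); V=np.linalg.svd(P[k]-c)[2]; a=V[0]*np.sign(V[0,0]); print(n,'yaw',np.degrees(np.arctan2(a[1],a[0])).round(2),'n',k.sum(),'y at x=.55',(c[1]+(.55-c[0])*a[1]/a[0]).round(4))
print('col 270 rows 160-180',g[160:182,258].astype(int),g[160:182,283].astype(int))
P=ray(s,[(270,174)],.06); print(P)
print('pad row face at z .06/.014',ray(s,[(258,174.5),(283,174.5)],.06))
print('fingers row 240',g[240,236:250].astype(int),g[240,300:312].astype(int))
print('sleeve bot',g[214:232,276].astype(int))
o=ctrl.get_obs()['tool_pos']; print(o,proj(s,[[*o[:2],o[2]-.004]]))
E
```

```text
eL [(218.5, 80.0), (219.5, 92.0), (220.5, 104.0), (221.5, 116.0), (222.5, 128.0), (222.5, 140.0), (223.5, 152.0), (224.5, 164.0), (225.5, 176.0), (226.5, 188.0), (226.5, 200.0), (227.5, 212.0), (210.5, 224.0)]
eR [(317.5, 80.0), (317.5, 92.0), (317.5, 104.0), (317.5, 116.0), (317.5, 128.0), (317.5, 140.0), (316.5, 152.0), (316.5, 164.0), (316.5, 176.0), (316.5, 188.0), (316.5, 200.0), (316.5, 212.0), (315.5, 224.0)]
hL [(228.5, 64.0), (224.5, 70.0), (224.5, 76.0), (229.5, 82.0), (230.5, 88.0), (230.5, 94.0), (231.5, 100.0), (231.5, 106.0)]
hR [(310.5, 64.0), (298.5, 70.0), (311.5, 76.0), (305.5, 82.0), (305.5, 88.0), (305.5, 94.0), (305.5, 100.0), (304.5, 106.0)]
pL [(251.5, 166.0), (251.5, 167.0), (251.5, 168.0), (251.5, 169.0), (251.5, 170.0), (251.5, 171.0)]
pR [(288.5, 166.0), (288.5, 167.0), (288.5, 168.0), (288.5, 169.0), (288.5, 170.0), (288.5, 171.0)]
eL yaw 9.08 n 5 y at x=.55 0.263
eR yaw 9.57 n 13 y at x=.55 0.1826
hL yaw 11.13 n 5 y at x=.55 0.2464
hR yaw 7.68 n 5 y at x=.55 0.1987
col 270 rows 160-180 [ 38  46  44  45  50  51  51  49  52  52  50  50  49  46 115 224 232 232
 231 231 232 232] [ 43  42  41  48  51  51  53  53  48  52  50  54  50  48 224 235 235 234
 234 234 235 234]
[[0.54351184 0.22133072 0.06      ]]
pad row face at z .06/.014 [[0.54194394 0.22965557 0.06      ]
 [0.54448008 0.21220938 0.06      ]]
fingers row 240 [ 94  75  42  33  34  35  30  36  36 212 231 168  93  70] [85 87 88 82 85 83 85 56 32 35 37 32]
sleeve bot [231 230 231 231 231 229 231 209 117  90  90  87  91  90  86  88  91  90]
[0.50538018 0.21211343 0.11262673] [[275.05371441 253.09423606]]
```

Emit:
send_rows(plan=[[[0,-0.3,1.5,0,0,-0.7],[0,-0.35,3.5,0,0,-0.7],[0,-0.35,5.5,0,0,-0.7],[0,-0.35,7,0,0,-0.7],[0,-0.35,8,0,0,-0.7],[0,-0.35,8.5,0,0,-0.7],[0,-0.35,8.5,0,0,-0.7],[0,-0.35,8.5,0,0,-0.7]]])

```text
clock: 11.78
tool_pos: [0.5052, 0.2167, 0.0282]
orientation: [-180.0, -0.0, 9.1]
force: [-0.3, -0.2, -1.1]
opening: 0.0346
gripper_force: 30.0
```

Emit:
send_rows(plan=[[[0,0,0,0,0,0],[0,0,0,0,0,0],[0,0,0,0,0,0]]])

```text
clock: 12.03
tool_pos: [0.5052, 0.2172, 0.0286]
orientation: [-180.0, -0.1, 9.1]
force: [-0.3, -0.6, -1.2]
opening: 0.0347
gripper_force: 30.0
```

```bash
cat > pad.py <<'E'
from h import *
import sys
s=snap('wrist',sys.argv[1]); g=s['img'].astype(float).mean(2); o=ctrl.get_obs(); print(o['tool_pos'].round(4),o['orientation'].round(2),o['force'].round(1),o['moment'].round(2),o['clock'])
R=Ro.from_euler('xyz',o['orientation'],degrees=True)
# pad edges: dark band near expected position
P=lambda a,b,z: proj(s,R.apply([[a,b,0]])[0]*[1,1,0]+[*o['tool_pos'][:2],z])[0].round(1)
a=float(sys.argv[2]); print('pred pad L,R top',P(a,-.013,.06),P(a,.013,.06),'centre',P(a,0,.06),'sleeve ctr',P(0,0,o['tool_pos'][2]-.004))
u=P(a,0,.06); v0=int(u[1]); 
for v in range(v0-12,v0+10,3): print(v,g[v,int(u[0])-36:int(u[0])+36].astype(int))
E
python3 pad.py w7 .039
```

```text
[0.5051 0.2171 0.0285] [-1.7996e+02 -6.0000e-02  9.0700e+00] [-0.3 -0.4 -1. ] [-0.   -0.03  0.02] 12.0833
pred pad L,R top [245.  202.6] [304.7 202.6] centre [274.8 202.6] sleeve ctr [275.1 253.2]
190 [218 218 220 218 217 216 216 215 214 215 216 131  54  46  46  47  44  47
  48  44  47  47  47  46  46  48  44  48  48  44  47  64 170 194 196 191
 193 191 194 194 196 196 196 193 195 196 195 195 197 194 167  83  37  40
  42  37  41  39  42  42  43  44  40  36  44  42  43  43  45  34  36 124]
193 [216 220 221 219 216 218 214 213 212 213 215 129  51  44  46  45  48  48
  47  48  44  49  45  48  42  44  44  42  42  42  45  65 173 194 195 193
 193 189 194 197 198 198 195 196 196 193 195 197 198 197 162  80  38  39
  39  39  39  43  44  40  36  40  39  40  40  41  41  42  43  38  36 191]
196 [216 218 218 216 217 216 215 215 213 213 215 153  74  41  45  44  43  44
  44  45  42  41  45  47  45  45  45  42  45  45  51  74 175 193 195 194
 191 192 192 193 196 196 198 196 193 192 194 196 194 197 167  88  41  42
  37  36  32  37  35  40  37  42  41  37  42  37  41  40  41  34  28 188]
199 [216 216
[... 772 characters left out ...]
 140 137 140 142 143 141 141 143
 141 141 142 142 140 142 141 140 136 136 138 138 134 138 142 145 141 141]
208 [218 216 217 219 218 217 216 213 211 212 213 214 210 214 211 210 213 211
 214 213 214 213 215 217 216 215 213 211 215 215 212 211 211 211 211 165
 138 142 143 142 142 141 139 139 139 141 141 140 142 142 141 141 142 145
 143 140 143 141 142 142 141 139 135 135 136 134 137 140 144 140 140 138]
211 [217 216 216 217 217 217 215 214 213 214 212 214 212 210 212 210 210 215
 214 215 213 212 213 215 215 214 212 213 216 214 211 210 212 210 168 140
 139 140 143 144 139 141 139 143 139 139 138 138 141 145 142 142 142 141
 142 139 143 144 143 142 141 140 134 136 136 136 134 141 141 137 141 139]
```

Emit:
send_rows(plan=[[[0,0.14,0.15,0,0,0],[0.3,0.14,0.27,0,0,0],[0.6,0.14,0.27,0,0,0],[0.9,0.14,0.27,0,0,0],[1.2,0.14,0.27,0,0,0],[1.4,0.14,0.27,0,0,0],[1.4,0.14,0.27,0,0,0],[1.4,0.14,0.27,0,0,0]]])

```text
clock: 12.75
tool_pos: [0.5189, 0.2176, 0.025]
orientation: [180.0, 0.0, 9.1]
force: [-0.6, 0.2, -0.6]
opening: 0.0348
gripper_force: 30.0
```

```bash
python3 pad.py w8 .025
```

```text
[0.5187 0.2176 0.025 ] [1.80e+02 1.00e-02 9.06e+00] [-0.6 -1.2 -0.4] [-0.06 -0.03  0.06] 12.8
pred pad L,R top [245.  236.1] [304.7 236.1] centre [274.8 236.1] sleeve ctr [275.1 253.4]
224 [221 219 217 215 214 215 215 123  43  37  32  35  35  34  35  37  36  38
  30  32  34  33  33  31  35  33  31  63 112 125 124 125 122 122 125 126
 131 123 127 125 124 125 123 128 127 125  89  44  32  29  28  33  36  38
  41  38  32  28  30  27  32  34  29  30  33  28  30 125 140 135 138 139]
227 [219 219 219 217 215 214 214 123  46  33  33  34  33  35  34  30  28  35
  32  36  36  28  31  28  32  30  33  46 108 124 127 123 124 121 123 124
 127 127 126 124 121 122 127 127 125 124  88  41  28  27  29  32  30  32
  30  28  28  26  31  30  32  31  29  29  27  32  27 123 142 139 138 136]
230 [222 219 217 215 215 213 212 147  62  36  34  32  34  34  31  33  31  32
  35  34  29  34  32  34  33  32  35  46 109 125 127 123 121 124 125 126
 125 128 125 127 123 121 121 123 126 126  87  41  33  29  29  28  29  32
  28  31  28  28  26  28  24  28  27  29  29  26  30 122 142 138 139 137]
233 [218 219 220 217 214
[... 760 characters left out ...]
  88  89  91  89  87  89  89  88
  89  88  89  89  92  87  88  84  87  82  84  85  90 127 137  84  48  42]
242 [ 38  32  30  32  30  31  28 187 153  88  70  75  75  77  79  79  79  82
  78  83  85  83  81  85  84  85  81  84  83  86  83  88  86  88  91  87
  89  87  88  90  86  87  88  88  90  91  88  87  90  93  87  90  89  90
  91  88  90  88  87  89  86  84  86  81  89  86  82 104 133  71  23  26]
245 [ 27  27  31  30  31  31  28  63  71  75  76  72  72  78  82  80  82  81
  79  83  83  82  85  85  82  85  85  86  82  86  87  86  89  86  88  89
  89  91  88  87  84  90  89  90  88  89  91  86  90  90  88  87  90  86
  90  88  87  91  88  91  87  85  84  85  81  81  84  83 105  59  20  24]
```

Emit:
send_rows(plan=[[[0.1,-0.03,-0.07,0,0,0],[0.2,-0.03,-0.07,0,0,0],[0.3,-0.03,-0.07,0,0,0],[0.4,-0.03,-0.07,0,0,0],[0.4,-0.03,-0.07,0,0,0],[0.4,-0.03,-0.07,0,0,0]]])

```text
clock: 13.3
tool_pos: [0.5227, 0.2186, 0.0258]
orientation: [180.0, 0.0, 9.1]
force: [0.4, -0.8, -0.4]
opening: 0.0345
gripper_force: 30.0
```

Emit:
send_rows(plan=[[[0.1,0,0,0,0,0],[0.2,0,0,0,0,0],[0.2,0,0,0,0,0],[0.2,0,0,0,0,0]]])

```text
clock: 13.63
tool_pos: [0.5242, 0.2187, 0.0257]
orientation: [180.0, 0.0, 9.1]
force: [-3.4, 0.3, 0.9]
opening: 0.0347
gripper_force: 30.0
```

Emit:
send_rows(plan=[[[0.1,0,0,0,0,0],[0.2,0,0,0,0,0],[0.2,0,0,0,0,0],[0.2,0,0,0,0,0]]])

```text
clock: 13.97
tool_pos: [0.5264, 0.2191, 0.0257]
orientation: [180.0, 0.0, 9.1]
force: [-5.3, 0.3, 1.0]
opening: 0.0346
gripper_force: 30.0
```

Emit:
send_rows(plan=[[[0.1,0,0,0,0,0],[0.2,0,0,0,0,0],[0.3,0,0,0,0,0],[0.4,0,0,0,0,0],[0.5,0,0,0,0,0],[0.6,0,0,0,0,0],[0.7,0,0,0,0,0],[0.7,0,0,0,0,0]]])

```text
clock: 14.63
tool_pos: [0.5329, 0.2201, 0.0257]
orientation: [180.0, 0.1, 9.1]
force: [-7.2, 0.9, 3.2]
opening: 0.035
gripper_force: 30.0
```

Emit:
send_rows(plan=[[[0,0,0,0,0,0],[0,0,0,0,0,0],[0,0,0,0,0,0]]])

```text
clock: 14.88
tool_pos: [0.5327, 0.2201, 0.0257]
orientation: [180.0, 0.1, 9.1]
force: [-8.1, 0.4, 2.8]
opening: 0.0345
gripper_force: 30.0
```

```bash
python3 - <<'E'
from h import *
F=[]
for i in range(10):
    s=snap('wrist','w9'); o=ctrl.get_obs(); F.append(o['force'])
print(o['tool_pos'].round(4),o['orientation'].round(2),o['clock'],'meanF',np.mean(F,0).round(2),np.std(F,0).round(2),o['moment'].round(2))
g=s['img'].astype(float).mean(2)
cv2.imwrite('pics/c9.png',cv2.resize(s['img'][60:260,190:390,::-1],None,fx=3,fy=3,interpolation=cv2.INTER_CUBIC))
for u in (245,255,275,293,300): print(u,g[75:225,u].astype(int))
E
```

```text
[0.5327 0.2201 0.0257] [1.7998e+02 8.0000e-02 9.0600e+00] 15.3833 meanF [-7.66  0.81  3.02] [0.46 0.46 0.42] [0.29 2.72 0.01]
245 [166 162 164 162 161 167 117 116 125 131 133 137 131 135 132 130 135 133
 131 134 132 136 135 134 134 133 133 136 132 134 134 130 132 133 134 133
 100  84  81  77  79  80  82  82  60  84  86 127 132 134 131 134 135 132
 131 131 132 132 132 131 131 130 137 130 135 133 134  95  73  80  78  82
  81  81  80  81 122 131 132 130 131 128 126 129 133 131 132 131 128 132
 128 130 131 132 132 130 131 130 129 130 131 129 119  99  80 200 214 215
 215 216 216 218 216 214 213 215 217 213 216 217 215 216 215 215 215 217
 217 214 216 214 216 218 215 216 214 214 215 217 215 217 215 214 215 213
 215 215 216 215 216 216]
255 [167 164 165 164 171 143 110 121 127 129 135 133 131 135 130 135 134 135
 136 133 133 131 131 135 132 129 132 132 133 131 128 130 133 131 128 130
 133 131  94  83  83  85  83  88  88  83  87  87 127 133 132 133 134 132
 132 134 134 130 132 132 153 191 198 197 199 196 197 197 134  93  84  87
  86  86  85  85  84  99 130 131 130 132 132 132 129 132 129 131
[... 1395 characters left out ...]
  77  32  32  28  31  30  31  33  31  30  27  30  27  33  29
  26  27  26  26  27  28]
300 [167 166 161 164 204 136 127 141 142 149 155 153 151 153 153 153 153 153
 155 158 157 157 156 156 155 157 156 153 156 155 151 135 135 132 131 134
  94  77  72  76  79  84  82  79 116 152 154 155 156 158 158 152 157 155
 157 154 156 156 153 100  84  84  87  86  88  85  88  59  68  75  77  79
  77  77  78  82  83  85  85  88  86  84 117 119 123 122 123 123 130 130
 131 130 133 134 135 134 135 134 132 130 132 124 113 101  90 197 213 212
 213 212 211 212 212 214 212 213 173 163 164 163 161 146 139 142 139 139
 139 142 140 138 140 136 136 143 137 128 126 120  91  69  47  32  29  27
  29  27  26  30  25  27]
```

View pics/c9.png

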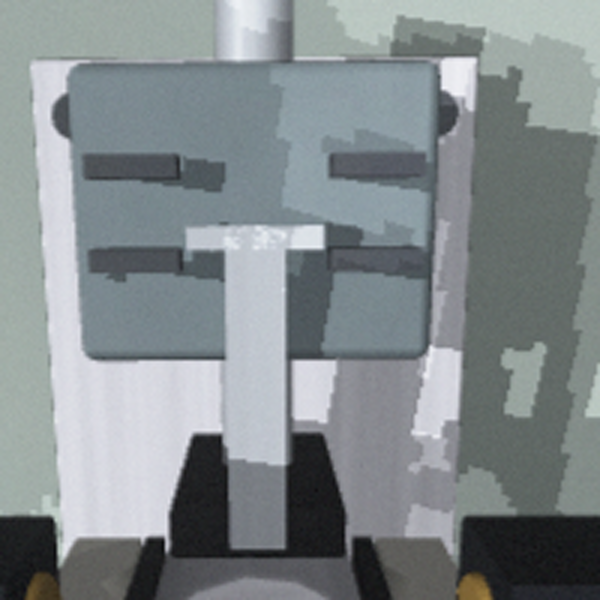

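Final-approach view: the pointer bar (crop row 238) is past the front ridge (260) and short of the rear one (166). That, the force (7.7 N) and the travel all give about 9 mm. The pad is central between the fingers, so about 3 mm more.

Emit:
send_rows(plan=[[[0.1,0,0,0,0,0],[0.2,0,0,0,0,0],[0.3,0,0,0,0,0],[0.3,0,0,0,0,0],[0.3,0,0,0,0,0],[0.3,0,0,0,0,0],[0.3,0,0,0,0,0]]])

```text
clock: 15.97
tool_pos: [0.5354, 0.2205, 0.0257]
orientation: [180.0, 0.1, 9.1]
force: [-9.4, 2.0, 4.4]
opening: 0.0345
gripper_force: 30.0
```

```bash
python3 - <<'E'
from h import *
F=[]
for i in range(12):
    s=snap('wrist','w10'); o=ctrl.get_obs(); F.append(o['force'])
b=snap('side','side3')
print(o['tool_pos'].round(4),o['orientation'].round(2),o['clock'],'meanF',np.mean(F,0).round(2),o['moment'].round(2),o['qvel'].round(2),o['gripper_force'],o['opening'])
g=s['img'].astype(float).mean(2)
print('ridge col 225',g[70:160,225].astype(int)); print('ptr col 256',g[80:160,256].astype(int)); print('ridge c322',g[70:160,322].astype(int)) 
# parallax: expected pixel rows at pointer=mid (z .062) and ridges (z .058)
th=np.radians(9); x=np.array([np.cos(th),np.sin(th),0]); p=o['tool_pos']
for a in (.05,.06): print([proj(s,p*[1,1,0]+a*x+[0,0,z])[0].round(1) for z in (.058,.060,.063)])
E
```

```text
[0.5354 0.2205 0.0257] [1.7998e+02 1.1000e-01 9.0600e+00] 16.5667 meanF [-8.95  1.68  4.38] [0.55 3.14 0.07] [-0.03 -0.03 -0.01 -0.04 -0.05 -0.06] 30.00042725354433 0.035105321646146194
ridge col 225 [163 164 163 161 164 165 163 163 164 163 164 163 162 160 162 198 212 213
 119 111 119 127 134 135 136 135 135 135 137 135 133 138 135 136 135 137
 136 134 133 136 134 134 131 133 135 130 134 132 120  92  83  81  81  81
  79  80  92 128 134 134 136 136 133 134 134 134 135 131 134 134 129 137
 135 134 132 135 132 136 131  81  71  82  83  84  83  82  81  84 127 132]
ptr col 256 [163 160 165 165 147 200 219 189 110 113 124 128 133 133 133 134 134 135
 134 133 136 132 132 128 132 130 130 136 132 129 130 134 130 130 133 130
 131 131 133 127  95  85  86  87  87  85  88  88  85  88 124 132 132 134
 130 154 190 198 198 199 198 197 196 159 137 134 131 134 133 132  97  86
  87  88  83  87  86  86  87 128]
ridge c322 [151 153 154 142 137 137 136 136 112 109 106 109 112 107 138 169 171 113
 129 144 148 154 154 155 151 157 153 156 153 155 156 152 153 153 156 155
 155 156 156 152 154 157 156 151 139 134 136 134 102  88  93  93  92  92
  92  91 106 110 113 151 161 157 158 161 159 157 159 155 156 156 156 139
 134 130 131 134 132 132  92  62  75  77  78  78  78  79  76  85  84 128]
[array([274.9, 177.9]), array([274.9, 178.6]), array([274.9, 179.8])]
[array([274.9, 153.8]), array([274.9, 154.3]), array([274.9, 154.9])]
```

```bash
python3 - <<'E'
from h import *
G=[dict(np.load(f'pics/{n}.npz'))['img'].astype(float).mean(2) for n in ('w3','w6','w8','w10')]
for u in (262,276,290): 
  for g in G: print(u,g[292:320,u].astype(int))
for r in (296,304): 
  for g in G: print(r,g[r,240:312:2].astype(int))
E
```

```text
262 [ 76  74  74  74  73  79  73  84  89 103 145 149 153 154 141 123 118 117
 114 115 114 112 109 112 116 104  62  49]
262 [ 77  80  81  81  82  81  88  88  94 124 158 157 164 167 164 135 124 122
 124 124 122 121 122 123 124 103  65  51]
262 [ 89  88  87  91  85  85  87  96 102 123 159 170 174 144 133 134 135 134
 132 127 129 130 130 131 132 114  70  60]
262 [ 84  88  85  85  87  86  86  90  99 116 154 171 143 137 134 134 135 135
 132 133 132 130 129 128 129 112  70  58]
276 [ 77  74  77  74  77  73  74  74  73  73  72  73  82  85 104 120 122 116
 113 113 116 114 112 115 117 101  59  49]
276 [ 77  83  81  81  81  80  83  82  80  81  82  82  84  88 107 130 129 125
 126 122 124 124 125 124 126 107  67  53]
276 [ 86  84  89  89  86  89  85  86  84  83  82  88  89  96 112 138 138 133
 132 129 128 131 131 133 134 115  70  56]
276 [ 86  90  85  86  84  89  86  89  86  86  86  88  89 100 108 138 137 136
 131 131 130 134 132 132 135 115  75  57]
290 [ 62  61  61  62  60  64  68  72  96 127 143 146 132 124 116 113 112 113
 116 116 112 116 117 120 117 101  65  51]
290 [ 65  64  65  68  67  67 
[... 835 characters left out ...]
84  91  90  89  89  90
  84  83  86  84  77  77  73  72  72 111 130 132 132 132 136 133 135 134]
304 [159 140 148 143 142 148 135 142 142 150 153 153 147 108  90  88  83  81
  82  78  79  77  97 124 127 132 144 113 115 115 113 111 113 112 111 112]
304 [175 155 159 160 161 133 160 160 160 161 162 164 133 109  96  92  88  86
  84  83  84  86  90 118 130 155 159 161 160 120 124 121 122 125 122 117]
304 [231 142 170 173 170 172 143 139 139 161 171 174 171 125 104  97  92  94
  89  92  89  90  97 125 133 139 164 168 130 128 133 129 128 130 126 125]
304 [231 135 160 173 170 169 168 169 132 140 140 143 169 114 102  93  92  89
  89  87  91  90  95 148 135 133 138 138 169 130 132 128 131 128 125 126]
```

Emit:
send_rows(plan=[[[0,0,-0.02,0,0,0],[0,0,-0.04,0,0,0],[0,0,-0.04,0,0,0],[0,0,-0.04,0,0,0]]])

```text
clock: 16.95
tool_pos: [0.535, 0.2204, 0.0257]
orientation: [180.0, 0.1, 9.0]
force: [-10.4, 1.5, 2.0]
opening: 0.0348
gripper_force: 30.0
```

```bash
python3 - <<'E'
from h import *
F=[]
for i in range(10):
    s=ctrl.snapshot('wrist'); o=ctrl.get_obs(); F.append(o['force'])
print(o['tool_pos'].round(4),o['orientation'].round(2),o['clock'],'meanF',np.mean(F,0).round(2))
g=s['img'].astype(float).mean(2)
print(g[115:130,225].astype(int),g[145:160,225].astype(int),g[130:146,256].astype(int))
E
```

```text
[0.535  0.2205 0.0257] [1.7997e+02 1.4000e-01 9.0500e+00] 17.45 meanF [-9.35  1.5   2.15]
[133 131 132  88  82  81  79  82  80  81  79 125 136 134 134] [135 135 133  95  66  82  82  82  84  83  84  83 115 132 131] [131 131 132 135 135 151 193 198 198 196 197 197 198 162 136 136]
```

```bash
python3 -c "
from plant import ctrl
print(ctrl.close_job())"
```

```text
the job is handed in; nothing more can be done
None
```

The wide-bore sleeve went fully home on the gauge pin. It is now held upright about 1 cm above the jig bed, pressed centrally on the pad with the plunger about halfway in (about 9 N), and the job is handed in at 17.5 s.

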